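# Lock the label-reel collar on the bottle labeller

## Task

On the bottle labeller one of the two collars beside the label reel is loose: its wing screw leans over instead of standing over the flat on top of the bar. Turn that collar until its wing screw stands straight up over the flat, then tighten the screw clockwise to its stop, about a quarter turn or a little less, and let go. Leave the other collar, whose screw already stands upright, as it is.

Things in the scene. Friction and masses are not known exactly. Their poses are not given: they have to be found in the camera images.
- collar_hub (a point): Middle of the loose collar, on the bar's axis, 110 mm above the table. Dark steel disc, 30 mm diameter, 18 mm wide, on a level 16 mm steel bar whose flat faces up. y: along the bar. z: out along the screw, turning with the collar. x: across the bar, away from the robot when the screw is upright. The screw's steel wing, 8 x 28 x 30 mm tall, spans 32 to 62 mm from the axis along z, on a thin stem.
- collar (a joint): Angle of the loose collar about the bar, rad: 0 with its screw straight up over the flat, positive leaning away from the robot (starts at 0.45 to 0.75). About 2 N on the wing turns it; it stays where left. On the bar's middle is a paper label reel, 60 mm diameter, 70 mm long; the collar is 75 to 105 mm to one side of its middle, short of an end plate 160 mm out and 130 mm high.
- collar_screw (a joint): Angle of the loose collar's wing screw about its own axis, rad, growing clockwise seen from its outer end (from above when upright). At 0 the wing's 28 mm width lies along the bar and its 8 mm thickness across it. Starts at 0 to 0.2; the stop at 1.35 is fully tight. Turns with 0.05 N m and stays where left.
- other_collar (a joint): Angle of the other collar, rad: same shape, 75 to 105 mm from the reel's middle on its other side. Starts at 0 with its screw upright and tightened (wing nearly across the bar); leave it. Beyond the bar, seen from the robot, a wine bottle lies parallel to it, its axis 90 mm from the bar's, its top 111 mm above the table.

How it is judged:
By the outcome, as a careful person would: the job done as asked, in the order asked, and still so for the second after the job is handed in, with the robot touching nothing.
It also fails if it takes over 32 s, if anything falls off the work surface, if the arm or the gripper's body presses on something with over 40 N, if the wrist force passes 120 N, or if a joint passes its speed limit or range.

## Robot

A 6-joint arm with a two-finger parallel gripper is mounted at the origin on the work surface. World frame = base frame: x ahead of the robot, y to its left, z up, the work surface at z = 0. Lengths are in m, angles in rad, forces in N, time in s.
With the tool pointing down it reaches from about 0.15 to 0.775 m from the base axis. Payload 6.1 kg.
Tool frame: the origin (TCP) lies at the centre of the arm's flange, where the gripper is bolted on; the fingertips stand 173 mm ahead of it and the grasp point (between the pads) lies 155 mm ahead of it (manip.tcp_to_tips is the distance from the TCP to the fingertips, in m); z points along the fingers, y is the line along which they close (so a half turn about z gives the same grasp; the last joint's range is limited). The gripper opens to 85 mm and grips with 20 to 120 N. Pads are 22 mm wide; open, the fingers measure 114 mm over their backs; the gripper's body (76 mm by 85 mm) begins 54 mm behind the grasp point. The pads swing forward as they close: fully open they stand 13 mm farther back than shut.
Start: joints at [1.284, 0.126, -0.04, 1.405, 0, 1.571], TCP at [0.149, 0.504, 0.405] pointing down, gripper open.
Joint ranges: [-2.72, 2.72], [-0.95, 1.95], [-1.27, 1.35], [-1.78, 2.02], [-1.46, 1.47], [-3.14, 3.14]. Speed limits (rad/s): [2.39, 2.39, 3.01, 3.14, 3.14, 3.14].

## Interface

Orientations are given as a rotation vector (axis times angle).
In Python, from rig import sensors, cams, manip, models gives the robot as it stands.
- The arm moves only by the tool jog_arm, never from a script. Its argument "plan" is a list of rows, each a list of 3 entries, a list of its own where there are three numbers: the shift along the tool's x, y, z normalised to -1 to 1, where 1 is 5 cm, then the turn, a rotation vector about the tool's x, y, z normalised to -1 to 1, where 1 is 5 degrees, then the gripper command: -1 is shut, 1 is fully open, values between are in proportion. In form: [[[dx, dy, dz], [rx, ry, rz], gripper], ...]. A call has 1 to 12 rows; each row shifts and turns the commanded pose from where the row before left it, along the tool's axes as they then stand; what a row does not reach is not made up. A row lasts 1/10 s, in which the tool goes at most 50 mm and 8.59 degrees, less where a joint would pass 70% of its speed; a pose out of reach is approached as far as the arm can. A call with a number of a shift or a turn outside -1 to 1 is refused whole. A call with a gripper value outside its range is refused whole. The fingers move at their own pace and stop on an object; "newtons" is the grip in N (left out, the last holds). Time passes only in rows, so rows that do not move let the fingers close. It gives the time, the measured TCP pose, the force, the opening and the grip force at its end, in the units of the state.
- sensors.observe(): the state, without advancing time (a new reading comes with each control period).
- cams.get_image(name): name is "scene" or "top" or "wrist"; returns a dict with "color" (480x640x3 uint8, red, green, blue), "range_z" (480x640 float32, m along the optical axis (not along the pixel's ray), 0 where there is no reading), "K" (3x3 intrinsics, pixels), "world_from_camera" (4x4, takes a point from camera to world coordinates); the wrist camera has in their place "T_tool_cam" (4x4, takes a point from camera to tool coordinates, whose origin is the TCP and whose axes are the flange's). Camera axes: x right, y down, z forward; pixel columns grow to the right and rows downward; lengths in m; the calibration is good to about 2 mm. A picture is of the moment at which its call begins: read the wrist's pose just before it.
- manip.close_job(): hands the job in; it is judged then, once.
Trained networks look in the newest picture that a camera, given by its name, has taken for a name from the list of things; names that differ only in an ending like _2 or _b are one class to them, and where a whole thing is asked for, a point or a joint stands for the part that bears it (a point fixed in the world has none). Each returns a list of dicts, best first, with "p" (0 to 1); they miss things now and then, are a little off and sometimes report something else, mostly with a low value. They report only what shows in the picture. A call takes as long as a camera call.
- models.cut_out(camera, target): "pixels" (480x640 bool, what is visible of it).
- models.pinpoint(camera, target): "position" ([x, y, z] in m, in world coordinates, good to about 4 mm: a listed point, or the origin of a listed thing).
The state is a dict: "time_s": time; "joint_positions": joint angles; "joint_velocities": joint speeds; "effort": joint torques, N m; "ee_pos": TCP position; "ee_rot": TCP orientation; "contact_force": force on the tool from outside, world axes, zero at the start; "torque": the same for the moment, N m; "gripper_width": finger opening in m; "finger_force": force on a finger pad.
Only numpy, scipy, OpenCV 4.12 (cv2) and the standard library are available. Lean on these libraries where they do the work, as an engineer would, in place of code of your own. Each camera call takes 0.05 s, during which the arm holds its last target. There are 200 camera calls.

## Working session

There is one attempt and no reset: what is moved stays moved. The work goes in short steps, Python scripts to look and compute and a tool call to move; the robot and the scene stay as the last step left them, time stands still between calls to the robot, and variables do not carry over. Pictures are saved under pics/ and viewed, at most 10 in all, crops included, and the job is handed in when it is done.

Besides the shell and the picture viewer there is one more tool, called after ">>>" as name(argument=value, ...), one argument or row to a line, values as JSON. jog_arm: Moves the arm, as the interface text tells. Scaled input: -1 to 1 covers 5 cm each way for a shift and 5 degrees each way for a turn. Its arguments: {"type":"object","properties":{"plan":{"type":"array","items":{"type":"array"}},"newtons":{"type":"number"}},"required":["plan"]}

```bash
mkdir -p pics; python3 - <<'E'
from rig import sensors,cams,manip,models
import cv2,numpy as np
s=sensors.observe();print({k:np.round(v,3) for k,v in s.items()})
for c in("scene","top"):
    i=cams.get_image(c);cv2.imwrite(f"pics/{c}0.png",i["color"][...,::-1]);print(c,i["K"].round(1).tolist(),i["world_from_camera"].round(3).tolist())
    for t in("collar_hub","collar","collar_screw","other_collar"):
        print(t,[(round(d["p"],2),np.round(d["position"],4)) for d in models.pinpoint(c,t)])
        for d in models.cut_out(c,t):
            m=d["pixels"];r,q=np.nonzero(m);print("  cut",round(d["p"],2),m.sum(),r.min(),r.max(),q.min(),q.max())
E
```

```text
{'time_s': np.float64(0.0), 'joint_positions': array([ 1.284,  0.126, -0.041,  1.405,  0.   ,  1.571]), 'joint_velocities': array([-0.001, -0.002, -0.002,  0.   ,  0.001, -0.001]), 'effort': array([-2.0000e-03, -4.3592e+01,  3.5292e+01,  1.7000e-02, -0.0000e+00,
       -0.0000e+00]), 'ee_pos': array([0.148, 0.503, 0.404]), 'ee_rot': array([-4.490e-01, -3.109e+00,  2.000e-03]), 'contact_force': array([-0.045, -0.334,  0.066]), 'torque': array([0.002, 0.016, 0.006]), 'finger_force': np.float64(0.0), 'gripper_width': np.float64(0.086)}
scene [[480.5, 0.0, 319.0], [0.0, 480.5, 237.7], [0.0, 0.0, 1.0]] [[0.404, 0.554, -0.728, 1.021], [0.915, -0.262, 0.308, -0.19], [-0.02, -0.79, -0.613, 0.54], [0.0, 0.0, 0.0, 1.0]]
collar_hub [(0.72, array([ 0.4936, -0.0265,  0.1108]))]
  cut 0.98 471 219 250 275 294Traceback (most recent call last):
  File "<stdin>", line 7, in <module>
ValueError: it knows: collar_hub
```

```bash
python3 - <<'E'
from rig import sensors,cams,manip,models
import cv2,numpy as np
for c in("scene","top"):
    i=cams.get_image(c);im=i["color"][...,::-1].copy();W=i["world_from_camera"];print(c,W.round(3).tolist())
    print([(round(d["p"],2),np.round(d["position"],4)) for d in models.pinpoint(c,"collar_hub")])
    K=i["K"];p=np.linalg.inv(W)@[.48,0.02,.12,1];u=K@p[:3]/p[2];print(u)
    x,y=int(u[0]),int(u[1]);x=min(max(x,130),510);y=min(max(y,100),380)
    cv2.imwrite(f"pics/{c}1.png",cv2.resize(im[y-100:y+100,x-130:x+130],None,fx=3,fy=3,interpolation=2));print(x-130,y-100)
E
```

```text
scene [[0.404, 0.554, -0.728, 1.021], [0.915, -0.262, 0.308, -0.19], [-0.02, -0.79, -0.613, 0.54], [0.0, 0.0, 0.0, 1.0]]
[(0.82, array([ 0.4983, -0.0249,  0.1106]))]
[306.55950709 222.10187373   1.        ]
176 122
top [[-0.024, -0.985, 0.171, 0.413], [-1.0, 0.023, -0.006, 0.025], [0.002, -0.171, -0.985, 0.853], [0.0, 0.0, 0.0, 1.0]]
[(0.75, array([ 0.4971, -0.0286,  0.1135]))]
[318.50634217 292.97550912   1.        ]
188 192
```

View pics/scene1.png

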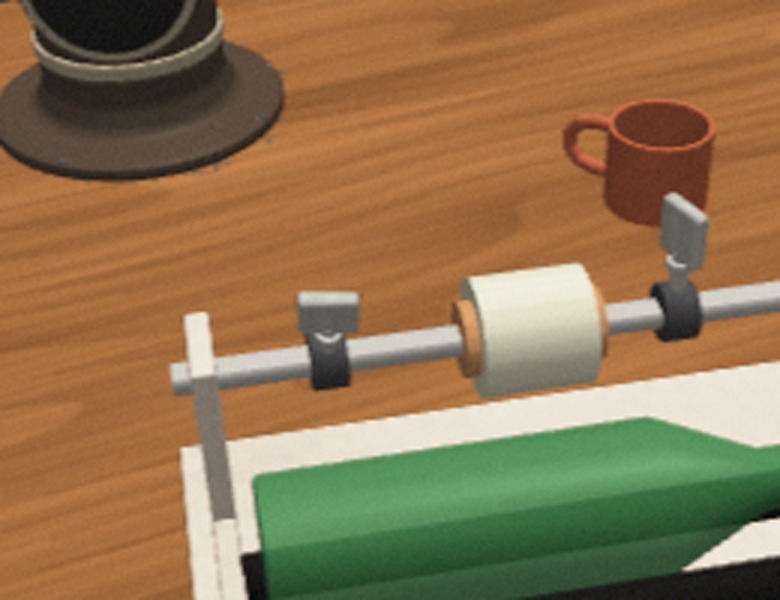

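View pics/top1.png

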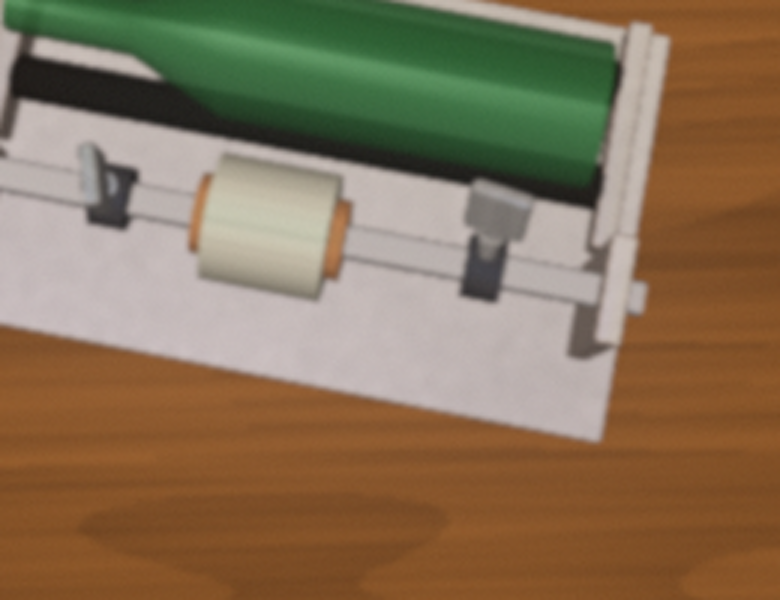

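The loose collar is the one near the end plate (right in the top view, hub at about full-image pixel (349,280)), leaning away from the robot. The other collar (225,257) is upright with its wing across the bar. Next I'll measure the geometry from depth.

```bash
cat > h.py <<'E'
from rig import sensors,cams,manip,models
import cv2,numpy as np
from scipy.spatial.transform import Rotation as R
def cloud(c):
    i=cams.get_image(c);z=i["range_z"];v,u=np.mgrid[:480,:640];K=i["K"]
    if "world_from_camera" in i: W=i["world_from_camera"]
    else:
        raise SystemExit
    P=np.stack([(u-K[0,2])/K[0,0]*z,(v-K[1,2])/K[1,1]*z,z],-1)@W[:3,:3].T+W[:3,3]
    P[z==0]=np.nan
    return P,i["color"]
def wing(c,hub,a):
    P,col=cloud(c);X=np.array([np.cos(a),-np.sin(a),0]);Y=np.array([np.sin(a),np.cos(a),0])
    d=P-hub;q=np.stack([d@X,d@Y,d[...,2]],-1)
    r=np.hypot(q[...,0],q[...,2])
    return q,(np.abs(q[...,1])<.025)&(r>.03)&(r<.068)&(q[...,2]>.012),col
E
python3 - <<'E'
from h import *
for c in("scene","top"):
    P,col=cloud(c)
    # bar points: gray, z 0.105..0.122, near line
    m=(P[...,2]>.112)&(P[...,2]<.122)&(P[...,0]>.4)&(P[...,0]<.6)&(abs(P[...,1]-.06)<.2)
    sat=col.max(-1).astype(int)-col.min(-1)
    m&=(sat<30)
    p0=np.array([.497,-.027]);best=None
    # restrict to within 12 mm of the initial line
    a=.16
    for _ in range(6):
        X=np.array([np.cos(a),-np.sin(a)]);d=(P[...,:2]-p0)@X
        s=m&(abs(d)<.012)
        pts=P[s][:,:2];ctr=pts.mean(0);w,V=np.linalg.eigh(np.cov(pts.T));v=V[:,1]*np.sign(V[1,1]);a=np.arctan2(v[0],v[1]);p0=ctr
    Y=np.array([np.sin(a),np.cos(a)]);print(c,"a",a,"n",len(pts),"on bar line at hub:",p0+Y*((np.array([.497,-.027])-p0)@Y), "z",np.percentile(P[s][:,2],[10,50,90]))
    hub=np.r_[p0+Y*((np.array([.497,-.027])-p0)@Y),.110]
    q,mw,_=wing(c,hub,a);w=q[mw]
    print("wing n",len(w),"mean",w.mean(0),"min",np.percentile(w,2,axis=0),"max",np.percentile(w,98,axis=0),"ang mean",np.arctan2(w[:,0].mean(),w[:,2].mean()))
    C=np.cov(w.T);ev,V=np.linalg.eigh(C);print("sd",np.sqrt(ev)*1e3,"normal",V[:,0])
    # dark collar extents
    d=(np.abs(q[...,0])<.02)&(abs(q[...,1])<.03)&(q[...,2]>-.01)&(q[...,2]<.02)&(col.max(-1)<80);print("collar y",np.percentile(q[d][:,1],[2,50,98]),d.sum())
E
```

```text
scene a 0.21826637192767023 n 1184 on bar line at hub: [ 0.49957711 -0.0275716 ] z [0.11312283 0.11471646 0.11770496]
wing n 285 mean [0.02174448 0.00430503 0.04630931] min [ 0.01409937 -0.00856756  0.02905079] max [0.02761171 0.01701773 0.05750554] ang mean 0.4389912468552196
sd [1.74998083 7.73431236 9.3861787 ] normal [ 0.93647121 -0.14636277 -0.31874694]
collar y [-0.00373306  0.00397429  0.01267023] 154
top a 0.2182939492897013 n 1764 on bar line at hub: [ 0.49500034 -0.02655642] z [0.11370236 0.11540344 0.11760165]
wing n 385 mean [0.02010403 0.00412073 0.04666836] min [ 0.00866116 -0.00891967  0.03002948] max [0.03071962 0.01702177 0.05864275] ang mean 0.40676041983092065
sd [ 1.68123584  7.68524775 10.62237507] normal [ 0.83645516 -0.14654465 -0.528079  ]
collar y [-0.00237816  0.00455726  0.01168116] 154
```

```bash
cat >> h.py <<'E'
from scipy.optimize import least_squares
def fit(cs,hub,a,th0,ph0):
    X=np.array([np.cos(a),-np.sin(a),0]);Y=np.array([np.sin(a),np.cos(a),0]);w=[]
    for c in cs:
        q,m,col=wing(c,hub,a)
        n=cv2.erode(m.astype(np.uint8),np.ones((3,3)))>0
        w.append(q[n])
    def sdf(p,q):
        o=np.array([p[0],p[1],0]);t=(q-o)
        M=(R.from_euler('y',p[2])*R.from_euler('z',-p[3])).as_matrix()
        l=t@M-[0,0,.047];g=abs(l)-[.004,.014,.015]
        return np.linalg.norm(np.maximum(g,0),axis=1)+np.minimum(g.max(1),0)
    for k in list(range(len(w)))+[-1]:
        q=np.vstack(w) if k<0 else w[k]
        r=least_squares(lambda p:np.r_[sdf(p,q),p[:2]*(3 if k>=0 else .5)],[0,0.004,th0,ph0],loss='soft_l1',f_scale=.001)
        p=r.x;print(cs[k] if k>=0 else 'both',len(q),"dx,dy,th,ph",p.round(4),"res",np.median(abs(sdf(p,q))).round(5))
    return hub+X*p[0]+Y*p[1],p[2],p[3]
E
python3 - <<'E'
from h import *
print(fit(["scene","top"],np.array([.4965,-.027,.110]),.218,.55,.15))
E
```

```text
scene 213 dx,dy,th,ph [0.0103 0.0006 0.3887 0.152 ] res 0.00076
top 287 dx,dy,th,ph [-2.000e-04  1.300e-03  4.364e-01  1.350e-01] res 0.00054
both 500 dx,dy,th,ph [-3.000e-04  6.000e-03  4.513e-01  1.499e-01] res 0.00051
(array([ 0.49745746, -0.0210638 ,  0.11      ]), np.float64(0.4513416000556616), np.float64(0.1499054893160967))
```

```bash
cat >> h.py <<'E'
A=.218
def pose(hub,th,yaw,dist,half=np.pi):
    """tool pose: screw lean th, closing axis along wing normal at clockwise angle yaw; dist axis->TCP"""
    X=np.array([np.cos(A),-np.sin(A),0]);Y=np.array([np.sin(A),np.cos(A),0]);B=np.stack([X,Y,[0,0,1]],1)
    M=B@(R.from_euler('y',th)*R.from_euler('z',-yaw)).as_matrix() # cols n, w, out
    T=np.stack([M[:,1],M[:,0],-M[:,2]],1)
    if half: T=T@np.diag([-1,-1,1])
    return hub+M[:,2]*dist,R.from_matrix(T)
def rows(p0,r0,path,g,q=2):
    p,r=p0,r0;out=[]
    for pt,rt in path:
        d=np.round(r.inv().apply(pt-p)/.05,q);e=np.round((r.inv()*rt).as_rotvec()/np.radians(5),q)
        out.append([d.tolist(),e.tolist(),g]);p=p+r.apply(d*.05);r=r*R.from_rotvec(e*np.radians(5))
    for k in range(0,len(out),12): print(str(out[k:k+12]).replace(' ','').replace('-0.0,','0,').replace('-0.0]','0]'))
    a=np.array([o[0]+o[1] for o in out]);print("max",abs(a).max(0),"end",p.round(4))
def lin(p0,r0,p1,r1,n):
    v=(r0.inv()*r1).as_rotvec();return [(p0+(p1-p0)*k/n,r0*R.from_rotvec(v*k/n)) for k in range(1,n+1)]
def now():
    s=sensors.observe();return s["ee_pos"],R.from_rotvec(s["ee_rot"]),s
HUB=np.array([.4972,-.0222,.110])
E
python3 - <<'E'
from h import *
p,r,s=now();p1,r1=pose(HUB,.47,.15,.3);print(p1,r1.as_matrix().round(2))
rows(p,r,lin(p,r,p1,r1,24),-.1)
E
```

```text
[ 0.62985021 -0.05158472  0.37747049] [[-0.34 -0.83 -0.44]
 [-0.94  0.34  0.1 ]
 [ 0.07  0.45 -0.89]]
[[[-0.52,-0.33,0.02],[-0.15,0.19,-0.7],-0.1],[[-0.49,-0.36,0.01],[-0.16,0.19,-0.69],-0.1],[[-0.47,-0.39,0],[-0.15,0.2,-0.7],-0.1],[[-0.45,-0.42,-0.02],[-0.16,0.19,-0.7],-0.1],[[-0.42,-0.45,-0.03],[-0.15,0.19,-0.7],-0.1],[[-0.39,-0.46,-0.04],[-0.15,0.19,-0.69],-0.1],[[-0.36,-0.5,-0.06],[-0.16,0.19,-0.7],-0.1],[[-0.34,-0.51,-0.06],[-0.15,0.2,-0.7],-0.1],[[-0.29,-0.53,-0.08],[-0.16,0.19,-0.69],-0.1],[[-0.27,-0.54,-0.1],[-0.15,0.19,-0.7],-0.1],[[-0.23,-0.56,-0.1],[-0.15,0.19,-0.7],-0.1],[[-0.19,-0.57,-0.12],[-0.16,0.19,-0.69],-0.1]]
[[[-0.15,-0.58,-0.12],[-0.15,0.2,-0.7],-0.1],[[-0.12,-0.59,-0.14],[-0.16,0.19,-0.7],-0.1],[[-0.08,-0.59,-0.14],[-0.15,0.19,-0.7],-0.1],[[-0.04,-0.59,-0.16],[-0.16,0.19,-0.69],-0.1],[[0,-0.59,-0.16],[-0.15,0.19,-0.7],-0.1],[[0.03,-0.59,-0.17],[-0.15,0.2,-0.7],-0.1],[[0.08,-0.58,-0.18],[-0.16,0.19,-0.69],-0.1],[[0.11,-0.57,-0.18],[-0.15,0.19,-0.7],-0.1],[[0.15,-0.56,-0.19],[-0.16,0.19,-0.7],-0.1],[[0.19,-0.55,-0.19],[-0.15,0.2,-0.69],-0.1],[[0.22,-0.54,-0.2],[-0.15,0.19,-0.7],-0.1],[[0.26,-0.52,-0.2],[-0.16,0.19,-0.7],-0.1]]
max [0.52 0.59 0.2  0.16 0.2  0.7 ] end [ 0.6301 -0.0515  0.3775]
```

>>> jog_arm(
  plan=[
    [[-0.52,-0.33,0.02],[-0.15,0.19,-0.7],-0.1],
    [[-0.49,-0.36,0.01],[-0.16,0.19,-0.69],-0.1],
    [[-0.47,-0.39,0],[-0.15,0.2,-0.7],-0.1],
    [[-0.45,-0.42,-0.02],[-0.16,0.19,-0.7],-0.1],
    [[-0.42,-0.45,-0.03],[-0.15,0.19,-0.7],-0.1],
    [[-0.39,-0.46,-0.04],[-0.15,0.19,-0.69],-0.1],
    [[-0.36,-0.5,-0.06],[-0.16,0.19,-0.7],-0.1],
    [[-0.34,-0.51,-0.06],[-0.15,0.2,-0.7],-0.1],
    [[-0.29,-0.53,-0.08],[-0.16,0.19,-0.69],-0.1],
    [[-0.27,-0.54,-0.1],[-0.15,0.19,-0.7],-0.1],
    [[-0.23,-0.56,-0.1],[-0.15,0.19,-0.7],-0.1],
    [[-0.19,-0.57,-0.12],[-0.16,0.19,-0.69],-0.1],
  ],
)

```text
time_s: 1.85
ee_pos: [0.39, 0.2249, 0.3915]
ee_rot: [0.659, -2.883, -0.275]
contact_force: [0.7, -0.2, -0.5]
gripper_width: 0.0386
finger_force: 0.0
```

>>> jog_arm(
  plan=[
    [[-0.15,-0.58,-0.12],[-0.15,0.2,-0.7],-0.1],
    [[-0.12,-0.59,-0.14],[-0.16,0.19,-0.7],-0.1],
    [[-0.08,-0.59,-0.14],[-0.15,0.19,-0.7],-0.1],
    [[-0.04,-0.59,-0.16],[-0.16,0.19,-0.69],-0.1],
    [[0,-0.59,-0.16],[-0.15,0.19,-0.7],-0.1],
    [[0.03,-0.59,-0.17],[-0.15,0.2,-0.7],-0.1],
    [[0.08,-0.58,-0.18],[-0.16,0.19,-0.69],-0.1],
    [[0.11,-0.57,-0.18],[-0.15,0.19,-0.7],-0.1],
    [[0.15,-0.56,-0.19],[-0.16,0.19,-0.7],-0.1],
    [[0.19,-0.55,-0.19],[-0.15,0.2,-0.69],-0.1],
    [[0.22,-0.54,-0.2],[-0.15,0.19,-0.7],-0.1],
    [[0.26,-0.52,-0.2],[-0.16,0.19,-0.7],-0.1],
  ],
)

```text
time_s: 3.05
ee_pos: [0.6308, -0.0526, 0.3773]
ee_rot: [1.576, -2.29, -0.487]
contact_force: [0.1, -0.2, 0.4]
gripper_width: 0.0387
finger_force: 0.0
```

```bash
sed -i 's/        raise SystemExit/        s=S0;W=np.eye(4);W[:3,:3]=R.from_rotvec(s["ee_rot"]).as_matrix();W[:3,3]=s["ee_pos"];W=W@i["T_tool_cam"]/; s/^    i=cams.get_image(c);z=/    S0=sensors.observe();i=cams.get_image(c);z=/' h.py
python3 - <<'E'
from h import *
p,r,s=now();print(s["time_s"],p.round(4),r.as_matrix().round(2).tolist(),s["joint_positions"].round(3),s["gripper_width"])
i=cams.get_image("wrist");cv2.imwrite("pics/w0.png",i["color"][...,::-1])
print([(round(d["p"],2),np.round(d["position"],4)) for d in models.pinpoint("wrist","collar_hub")])
try: print(fit(["wrist"],HUB,A,.47,.15))
except Exception as e: print(e)
E
```

```text
3.05 [ 0.6308 -0.0526  0.3773] [[-0.34, -0.83, -0.44], [-0.94, 0.33, 0.1], [0.07, 0.45, -0.89]] [-0.094  0.595  0.496  1.939  0.056 -1.313] 0.03871718201559492
[(0.67, array([ 0.4997, -0.0196,  0.1093]))]
wrist 631 dx,dy,th,ph [-0.0034  0.0007  0.5226  0.1491] res 0.00036
both 631 dx,dy,th,ph [-0.0034  0.0008  0.523   0.149 ] res 0.00036
(array([ 0.49401524, -0.02069979,  0.11      ]), np.float64(0.5229849762131115), np.float64(0.14897745401491913))
```

View pics/w0.png

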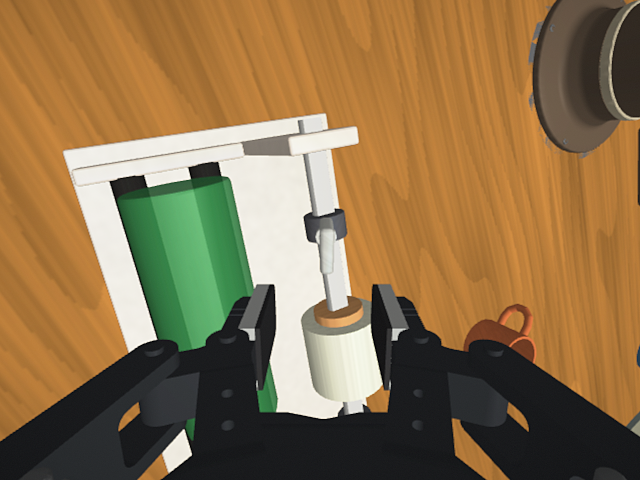

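The wrist view shows the wing centred between the fingers (column ≈326, rows 230–272). I'll refine the bar line from this view.

```bash
python3 - <<'E'
from h import *
import h
hub=np.array([.4955,-.021,.110])
for c in("wrist","top"):
    P,col=cloud(c)
    for a in(.19,.20,.21,.218,.226,.235):
        X=np.array([np.cos(a),-np.sin(a),0]);Y=np.array([np.sin(a),np.cos(a),0]);d=P-hub;x=d@X;y=d@Y;z=d[...,2]
        m=(abs(x)<.0115)&(z>-.004)&(z<.010)&(((y>.012)&(y<.04))|((y<-.012)&(y>-.05))|((y>.14)&(y<.15)))
        f=np.polyfit(y[m],x[m],1)
        if a in(.21,.218): print(c,a,m.sum(),"slope,off",f.round(4),"x 3/97",np.percentile(x[m]-f[0]*y[m],[3,50,97]).round(4),"zmed",np.median(z[m]).round(4))
    q,m,_=wing(c,hub,A)
    m=cv2.erode(m.astype(np.uint8),np.ones((5,5)))>0
    w=q[m];ev,V=np.linalg.eigh(np.cov(w.T));n=V[:,0]*np.sign(V[0,0]);print("plane n",len(w),"sd",np.sqrt(ev).round(5),n.round(3),"th",np.arctan2(-n[2],n[0]),"mean",w.mean(0))
E
```

```text
wrist 0.21 1631 slope,off [-0.0076  0.0019] x 3/97 [-0.0057  0.0016  0.0089] zmed 0.0033
wrist 0.218 1629 slope,off [-0.0163  0.0019] x 3/97 [-0.0057  0.0016  0.0089] zmed 0.0033
plane n 419 sd [0.00168 0.00409 0.00831] [ 0.909 -0.169 -0.381] th 0.3968147305454942 mean [ 0.02745095 -0.00335294  0.05321206]
top 0.21 313 slope,off [0.0086 0.001 ] x 3/97 [-0.0062  0.001   0.0085] zmed 0.0052
top 0.218 312 slope,off [0.0007 0.001 ] x 3/97 [-0.0062  0.001   0.0085] zmed 0.0052
  avg = a.mean(axis, **keepdims_kw)
  ret = um.true_divide(
<stdin>:13: RuntimeWarning: Degrees of freedom <= 0 for slice
  c *= np.true_divide(1, fact)
  c *= np.true_divide(1, fact)
Traceback (most recent call last):
numpy.linalg.LinAlgError: Eigenvalues did not converge
```

```bash
sed -i 's/^A=.218/A=.212/; s/^HUB=.*/HUB=np.array([.497,-.021,.110])/' h.py; python3 - <<'E'
from h import *
p,r,s=now();p1,r1=pose(HUB,.48,.15,.205);print(p1)
rows(p,r,lin(p,r,p1,r1,8),-.1)
E
```

```text
[ 0.58954538 -0.04091893  0.29183396]
[[[0,-0.01,0.24],[-0.01,0.01,-0.01],-0.1],[[-0.01,0,0.24],[-0.02,0.0,0],-0.1],[[0.0,-0.01,0.24],[-0.01,0.01,-0.01],-0.1],[[0,0,0.24],[-0.02,0.0,-0.01],-0.1],[[-0.01,-0.01,0.23],[-0.01,0.01,0],-0.1],[[0,-0.01,0.24],[-0.02,0.01,-0.01],-0.1],[[0,0,0.24],[-0.01,0.0,-0.01],-0.1],[[-0.01,-0.01,0.24],[-0.01,0.01,-0.01],-0.1]]
max [0.01 0.01 0.24 0.02 0.01 0.01] end [ 0.5895 -0.0408  0.2919]
```

>>> jog_arm(
  plan=[
    [[0,-0.01,0.24],[-0.01,0.01,-0.01],-0.1],
    [[-0.01,0,0.24],[-0.02,0,0],-0.1],
    [[0,-0.01,0.24],[-0.01,0.01,-0.01],-0.1],
    [[0,0,0.24],[-0.02,0,-0.01],-0.1],
    [[-0.01,-0.01,0.23],[-0.01,0.01,0],-0.1],
    [[0,-0.01,0.24],[-0.02,0.01,-0.01],-0.1],
    [[0,0,0.24],[-0.01,0,-0.01],-0.1],
    [[-0.01,-0.01,0.24],[-0.01,0.01,-0.01],-0.1],
    [[0,0,0],[0,0,0],-0.1],
  ],
)

```text
time_s: 4.3
ee_pos: [0.5887, -0.0406, 0.2912]
ee_rot: [1.575, -2.278, -0.495]
contact_force: [-0.2, -0.3, 0.5]
gripper_width: 0.0384
finger_force: 0.0
```

```bash
python3 - <<'E'
from h import *
p,r,s=now();print(s["time_s"],p.round(4),s["joint_positions"].round(3),s["contact_force"].round(2))
p1,r1=pose(HUB,.48,.15,.205);print("err",(p-p1).round(4),(r.inv()*r1).as_rotvec().round(4))
a=cams.get_image("wrist")["color"][180:480,120:520,::-1];b=cams.get_image("scene")["color"][150:300,200:400,::-1]
cv2.imwrite("pics/g0.png",np.hstack([a,cv2.resize(b,(400,300))]))
E
```

```text
4.3 [ 0.5887 -0.0406  0.2912] [-0.081  0.516  0.177  1.71   0.06  -1.306] [-0.2  -0.3   0.55]
err [-0.0008  0.0003 -0.0007] [ 0.0011 -0.0009  0.0009]
```

View pics/g0.png

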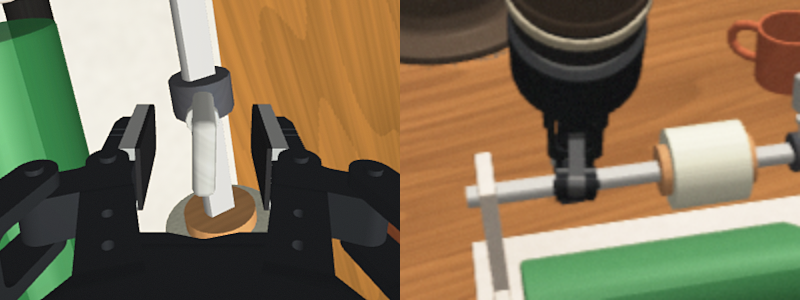

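The wing sits centred between the pads (wing at crop columns 193–217, pads at 150 and 258). Closing.

>>> jog_arm(
  plan=[
    [[0,0,0],[0,0,0],-1],
    [[0,0,0],[0,0,0],-1],
    [[0,0,0],[0,0,0],-1],
    [[0,0,0],[0,0,0],-1],
    [[0,0,0],[0,0,0],-1],
    [[0,0,0],[0,0,0],-1],
  ],
  newtons=25,
)

```text
time_s: 5.0
ee_pos: [0.59, -0.0415, 0.2921]
ee_rot: [1.575, -2.281, -0.494]
contact_force: [0.3, 1.5, 5.5]
gripper_width: 0.0071
finger_force: 28.7
```

```bash
python3 - <<'E'
from h import *
p,r,s=now();print(s["contact_force"].round(2),s["torque"].round(3),s["gripper_width"])
N=12
p0,r0=pose(HUB,.48,.15,.205);path=[]
for k in range(1,N+1):
    path.append(pose(HUB,.48*(1-k/N),.15,.205))
rows(p0,r0,path,-1)   # from commanded pose
E
```

```text
[0.31 1.47 5.53] [ 0.229  0.233 -0.228] 0.0070513416709728285
[[[0.02,0.16,0.0],[0.45,-0.07,0.0],-1],[[0.03,0.16,0.01],[0.46,-0.07,0],-1],[[0.02,0.17,0],[0.45,-0.07,0],-1],[[0.03,0.16,0.0],[0.45,-0.06,0],-1],[[0.02,0.16,0.01],[0.46,-0.07,0],-1],[[0.03,0.16,0],[0.45,-0.07,0],-1],[[0.02,0.16,0.0],[0.45,-0.07,0],-1],[[0.03,0.17,0.01],[0.46,-0.07,0],-1],[[0.02,0.16,0],[0.45,-0.07,0],-1],[[0.03,0.16,0.0],[0.45,-0.07,0],-1],[[0.02,0.16,0.01],[0.46,-0.06,0],-1],[[0.02,0.17,0],[0.45,-0.07,0],-1]]
max [0.03 0.17 0.01 0.46 0.07 0.  ] end [ 0.4968 -0.0207  0.315 ]
```

>>> jog_arm(
  plan=[
    [[0.02,0.16,0],[0.45,-0.07,0],-1],
    [[0.03,0.16,0.01],[0.46,-0.07,0],-1],
    [[0.02,0.17,0],[0.45,-0.07,0],-1],
    [[0.03,0.16,0],[0.45,-0.06,0],-1],
    [[0.02,0.16,0.01],[0.46,-0.07,0],-1],
    [[0.03,0.16,0],[0.45,-0.07,0],-1],
  ],
)

```text
time_s: 5.6
ee_pos: [0.5448, -0.0319, 0.3096]
ee_rot: [1.686, -2.442, -0.26]
contact_force: [-0.8, 2.2, 5.6]
gripper_width: 0.0078
finger_force: 28.7
```

>>> jog_arm(
  plan=[
    [[0.02,0.16,0],[0.45,-0.07,0],-1],
    [[0.03,0.17,0.01],[0.46,-0.07,0],-1],
    [[0.02,0.16,0],[0.45,-0.07,0],-1],
    [[0.03,0.16,0],[0.45,-0.07,0],-1],
    [[0.02,0.16,0.01],[0.46,-0.06,0],-1],
    [[0.02,0.17,0],[0.45,-0.07,0],-1],
    [[0,0,0],[0,0,0],-1],
  ],
)

```text
time_s: 6.3
ee_pos: [0.4966, -0.0213, 0.3155]
ee_rot: [-1.784, 2.583, -0.003]
contact_force: [-0.3, 1.1, 4.5]
gripper_width: 0.0075
finger_force: 28.6
```

```bash
python3 - <<'E'
from h import *
p,r,s=now();print(s["time_s"],p.round(4),s["joint_positions"].round(3),r.as_matrix().round(3).tolist(),s["torque"].round(3))
p1,r1=pose(HUB,0,.15,.205);print("err",(p-p1).round(4),(r.inv()*r1).as_rotvec().round(4))
a=cams.get_image("wrist")["color"][180:480,120:520,::-1];b=cams.get_image("scene")["color"][150:300,200:400,::-1]
cv2.imwrite("pics/g1.png",np.hstack([a,cv2.resize(b,(400,300))]))
E
```

```text
6.3 [ 0.4966 -0.0213  0.3155] [-0.043  0.087 -0.279  1.202 -0.    -1.252] [[-0.354, -0.935, 0.003], [-0.935, 0.354, -0.0], [-0.001, -0.003, -1.0]] [-0.038  0.012 -0.077]
err [-0.0004 -0.0003  0.0005] [-0.0027  0.0005  0.0002]
```

View pics/g1.png

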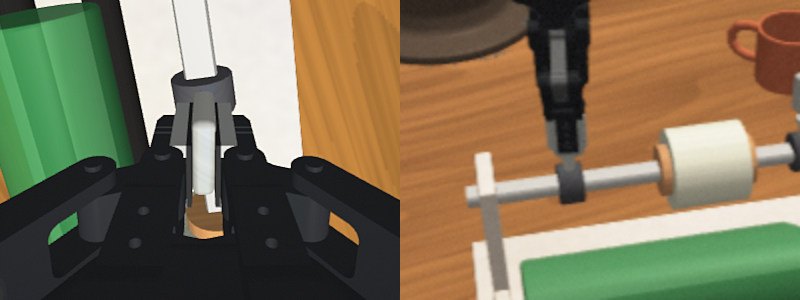

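Upright and lightly loaded. Now the clockwise twist.

>>> jog_arm(
  plan=[
    [[0,0,0],[0,0,0.8],-1],
    [[0,0,0],[0,0,0.8],-1],
    [[0,0,0],[0,0,0.8],-1],
    [[0,0,0],[0,0,0.8],-1],
    [[0,0,0],[0,0,0.8],-1],
    [[0,0,0],[0,0,0.8],-1],
    [[0,0,0],[0,0,0.8],-1],
    [[0,0,0],[0,0,0.8],-1],
  ],
)

```text
time_s: 7.2
ee_pos: [0.4979, -0.0217, 0.3154]
ee_rot: [0.999, -2.978, 0.001]
contact_force: [-3.0, 0.2, 9.6]
gripper_width: 0.0077
finger_force: 29.4
```

>>> jog_arm(
  plan=[
    [[0,0,0],[0,0,0.8],-1],
    [[0,0,0],[0,0,0.8],-1],
    [[0,0,0],[0,0,0.8],-1],
    [[0,0,0],[0,0,0.8],-1],
    [[0,0,0],[0,0,0.8],-1],
    [[0,0,0],[0,0,0.8],-1],
    [[0,0,0],[0,0,0.8],-1],
    [[0,0,0],[0,0,0.4],-1],
    [[0,0,0],[0,0,0],-1],
  ],
)

```text
time_s: 8.1
ee_pos: [0.498, -0.0219, 0.3154]
ee_rot: [0.197, -3.135, 0.002]
contact_force: [-1.7, -1.2, 8.4]
gripper_width: 0.0078
finger_force: 29.3
```

```bash
cat > st.py <<'E'
from h import *
p,r,s=now();print(s["time_s"],p.round(4),"J6",s["joint_positions"][5].round(3),"F",s["contact_force"].round(1),"T",s["torque"].round(3),"w",s["gripper_width"].round(4))
t=r.as_matrix()[:,1];print("yaw phi",-np.arctan2(-t[1],-t[0])-A,"z",r.as_matrix()[:,2].round(3))
E
python3 st.py
```

```text
Traceback (most recent call last):
  File "st.py", line 2, in <module>
    p,r,s=now();print(s["time_s"],p.round(4),"J6",s["joint_positions"][5].round(3),"F",s["contact_force"].round(1),"T",s["torque"].round(3),"w",s["gripper_width"].round(4))
                                                                                                                                                ^^^^^^^^^^^^^^^^^^^^^^^^
AttributeError: 'float' object has no attribute 'round'
```

```bash
sed -i 's/s\["gripper_width"\].round(4)/s["gripper_width"]/' st.py; python3 st.py
```

```text
8.1 [ 0.498  -0.0219  0.3154] J6 -0.169 F [-1.7 -1.2  8.4] T [-0.375  0.544 -0.016] w 0.0077529074618792075
yaw phi 1.2333293831068428 z [-0.    -0.002 -1.   ]
```

>>> jog_arm(
  plan=[
    [[0,0,0],[0,0,0.4],-1],
    [[0,0,0],[0,0,0.4],-1],
    [[0,0,0],[0,0,0.4],-1],
    [[0,0,0],[0,0,0.2],-1],
    [[0,0,0],[0,0,0],-1],
  ],
)

```text
time_s: 8.6
ee_pos: [0.498, -0.022, 0.3154]
ee_rot: [0.006, -3.141, 0.003]
contact_force: [-2.7, -2.5, 7.9]
gripper_width: 0.0077
finger_force: 29.3
```

```bash
python3 st.py
```

```text
8.6 [ 0.498  -0.022   0.3154] J6 -0.047 F [-2.7 -2.5  7.9] T [-0.544  0.524 -0.016] w 0.0076719629373328295
yaw phi 1.3551922413697997 z [-0.    -0.002 -1.   ]
```

>>> jog_arm(
  plan=[
    [[0,0,0],[0,0,0.4],-1],
    [[0,0,0],[0,0,0.4],-1],
    [[0,0,0],[0,0,0],-1],
  ],
)

```text
time_s: 8.9
ee_pos: [0.498, -0.022, 0.3155]
ee_rot: [-0.101, -3.14, 0.003]
contact_force: [-2.5, -3.8, 9.6]
gripper_width: 0.0076
finger_force: 44.8
```

```bash
python3 st.py
```

```text
8.9 [ 0.498  -0.022   0.3155] J6 0.021 F [-2.5 -3.8  9.6] T [-0.545  0.582  0.889] w 0.0075853406117094195
yaw phi 1.423336246681844 z [-0.    -0.002 -1.   ]
```

The stop is reached (twist moment jumped to 0.89 N m). Releasing and retreating straight up.

>>> jog_arm(
  plan=[
    [[0,0,0],[0,0,-0.3],-1],
    [[0,0,0],[0,0,0],-0.2],
    [[0,0,0],[0,0,0],-0.2],
    [[0,0,0],[0,0,0],-0.2],
    [[0,0,0],[0,0,0],-0.2],
    [[0,0,0],[0,0,0],-0.2],
  ],
)

```text
time_s: 9.5
ee_pos: [0.4973, -0.0214, 0.3142]
ee_rot: [-0.062, -3.14, 0.0]
contact_force: [-0.1, -0.0, 0.6]
gripper_width: 0.034
finger_force: 0.0
```

>>> jog_arm(
  plan=[
    [[0,0,-0.2],[0,0,0],-0.2],
    [[0,0,-0.4],[0,0,0],-0.2],
    [[0,0,-0.5],[0,0,0],-0.2],
    [[0,0,-0.5],[0,0,0],-0.2],
    [[0,0,-0.5],[0,0,0],-0.2],
    [[0,0,-0.5],[0,0,0],-0.2],
    [[0,0,0],[0,0,0],-0.2],
  ],
)

```text
time_s: 10.2
ee_pos: [0.4975, -0.0214, 0.4487]
ee_rot: [0.061, 3.135, -0.001]
contact_force: [0.2, -0.4, 0.6]
gripper_width: 0.0341
finger_force: 0.0
```

```bash
python3 st.py; python3 - <<'E'
from h import *
for c in("wrist","scene"): 
    try: fit([c],HUB,A,0,1.35)
    except Exception as e: print(c,e)
a=cams.get_image("wrist")["color"][150:450,120:520,::-1];b=cams.get_image("scene")["color"][170:270,250:383,::-1]
cv2.imwrite("pics/g2.png",np.hstack([a,cv2.resize(b,(400,300))]))
E
```

```text
10.2 [ 0.4975 -0.0214  0.4487] J6 -0.004 F [ 0.2 -0.4  0.6] T [-0.012 -0.013 -0.006] w 0.03407277921731808
yaw phi 1.3979183393740369 z [ 0.006 -0.001 -1.   ]
wrist 425 dx,dy,th,ph [ 5.4000e-03  2.0000e-04 -1.1520e-01  1.1947e+00] res 0.00066
both 425 dx,dy,th,ph [-6.0000e-03  1.0000e-03  1.1050e-01  1.3648e+00] res 0.00066
scene 167 dx,dy,th,ph [ 0.0000e+00 -1.3000e-03 -9.6000e-03  1.3531e+00] res 0.00037
both 167 dx,dy,th,ph [ 0.0017 -0.0054 -0.0136  0.9073] res 0.00084
```

View pics/g2.png

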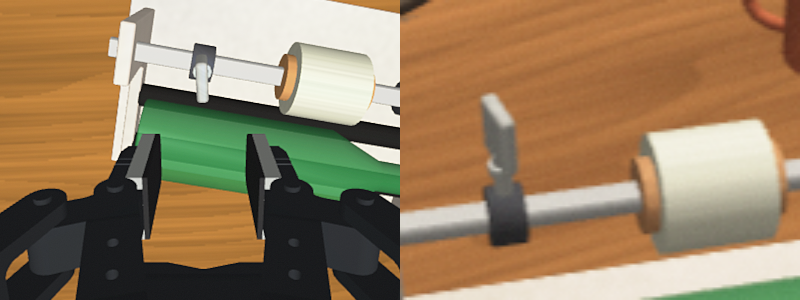

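The collar is upright and its wing is across the bar. One cheap cross-check is to fit the untouched upright collar the same way.

```bash
python3 - <<'E'
from h import *
P,col=cloud("scene")
Y=np.array([np.sin(A),np.cos(A),0]);X=np.array([np.cos(A),-np.sin(A),0]);d=P-HUB;y=d@Y;x=d@X
for lo,hi in((-.03,.03),(.14,.23)):
    m=(y>lo)&(y<hi)&(abs(x)<.04)&(d[...,2]>.034)&(d[...,2]<.07);w=np.stack([x[m],y[m],d[m][:,2]],1);print(len(w),w.mean(0),np.percentile(w,[3,97],axis=0).round(4).tolist())
    yc=w[:,1].mean()
    f=np.polyfit(w[:,2],w[:,0],1);print("x-vs-z slope",f)
    fit(["scene"],HUB+Y*yc,A,0,1.35)
E
```

```text
229 [ 0.005749   -0.00186007  0.05158497] [[-0.0104, -0.0073, 0.0353], [0.0144, 0.0042, 0.0629]]
x-vs-z slope [-0.17831895  0.01494758]
scene 164 dx,dy,th,ph [-0.0000e+00  5.0000e-04 -8.4000e-03  1.3343e+00] res 0.00038
both 164 dx,dy,th,ph [-3.0000e-04  5.0000e-04 -4.1000e-03  1.3397e+00] res 0.00038
303 [0.0048293  0.17285543 0.05041695] [[-0.0098, 0.1673, 0.0354], [0.0151, 0.1806, 0.0627]]
x-vs-z slope [-0.06270638  0.00799077]
scene 227 dx,dy,th,ph [ 4.000e-04 -2.900e-03  4.710e-02  7.843e-01] res 0.00111
both 227 dx,dy,th,ph [ 0.0023 -0.003   0.01    0.7753] res 0.00104
```

```bash
python3 -c "
from rig import manip
print(manip.close_job())"
```

```text
the job is handed in; nothing more can be done
None
```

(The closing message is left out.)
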